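Clear the empty carton from the staple chest

TASK

Clear the empty staple carton out of the supply chest: raise the chest's lid and press its folding stay past straight until it locks, so that the lid stays up by itself; only then take out the empty carton (plain brown, its upper end open and dark; the full ones are white with an orange band) and push it right through the sprung yellow flap of the waste bin, so that it lies inside and the flap swings shut behind it. Leave the lid up on its locked stay, the full cartons in their rack and everything else on the table where it is.

Things in the scene. Friction and masses are not known exactly. Their poses are not given: they have to be found in the camera images.
- chest: grey steel supply chest fixed to the table, 220 mm deep (its x) by 400 mm wide (its y), rim 90 mm high, 6 mm walls, shut by the blue lid. Origin: centre of its underside; x points from front to rear (away from the robot), z up. A white rack inside holds three cartons in a row at y = -45, 45 and 135 mm.
- rack_mid (a point): point in the chest at x = -20, y = 45, z = 74 mm, the centre of the middle carton's place (axes as the chest's). All three cartons lean 40 degrees: long axes from the lower rear end up and towards the robot. Beside each carton 50 mm is free (25 mm to the side wall of the last); low fins part only their lower 45 mm. Which carton is where changes.
- lid_hinge (a point): middle of the lid's hinge line, which runs along the chest's y on the rear rim (chest x = 110, z = 90 mm). Axes as the chest's.
- lid (a joint): angle of the lid, rad: 0 shut, grows as its front rises; 1.19 (68 degrees) is the most the stay allows. The lid is a shell 220 x 400 x 52 mm, 0.5 to 0.75 kg, top 142 mm above the table when shut. The hinge is damped (6 N m s/rad, friction 0.05 N m): let go unlocked, the lid sinks slowly, 0.01 to 0.03 rad/s near the top, faster lower. Raising at 0.3 rad/s takes about 11 N.
- lid_handle (a point): middle of the black bar handle on the lid's front: round, 10 mm thick, 112 mm long along the chest's y, its centre 35 mm out from the lid's face (30 mm clear gap). Lid shut: 116 mm above the table, 255 mm in front of the hinge line and 26 mm above it. The bar may turn between the fingers. The point's axes turn with the lid.
- stay_elbow (a joint): angle of the folding stay's elbow, rad: 0 folded (lid shut), 2.593 straight (lid at its highest), 2.793 at its stop: there it is locked and the lid rests on it at about 1.18 rad. Unlocked, the elbow bends towards the robot (23 mm off straight with the lid at 1.12 rad, 35 mm at 1.0); to lock it, press the red knob away from the robot and a little down, past straight to the stop (under 10 N).
- stay_knob (a point): centre of the red thumb knob on the stay's elbow, a cylinder of 18 mm diameter, 30 mm long along the chest's y, inside the chest's right side (chest y = -161 mm). Lid shut, it lies at chest x = -85, z = 82 mm; with the stay straight at x = 38, z = 131; locked at x = 45, z = 127 mm. The raised lid overhangs it: come from the front, leaning 40 to 50 degrees. Axes turn with the strap.
- stay_pivot (a point): pivot of the stay's lower strap on the chest (chest x = -5, z = 60 mm), in line with the knob along y; the elbow swings about it at 83 mm. Both straps are 14 mm wide and lie in the plane chest y = -180 mm. Axes as the chest's.
- empty_carton: the empty carton, to be thrown away: plain brown cardboard, upper end open and dark inside, 105 mm long, 50 x 40 mm across, 40 to 75 g. Origin: centre of its lower end; z along it to the open end, x its 50 mm side, y its 40 mm side (in the rack parallel to the chest's y).
- empty_carton_mid (a point): centre of the empty carton, 52.5 mm from either end; axes as the carton's.
- empty_carton_top (a point): centre of the empty carton's open upper end, about 114 mm above the table in the rack; axes as the carton's.
- full_carton_a: full carton, white with an orange band, same size and lean, 350 g; leave it in the rack. Origin: centre of its lower end.
- full_carton_b: the other full carton, white with an orange band, same size and lean, 350 g; leave it in the rack. Origin: centre of its lower end.
- waste_bin: dark steel bench waste bin fixed to the table, 220 mm deep (x), 200 mm wide (y), front 150 mm high, then a face sloping up and back at 40 degrees to the flat top at 259 mm. Origin: centre of its underside; x from front to rear, z up. The sloping face has an opening 105 mm (up the slope) x 134 mm (y), closed by the yellow flap.
- bin_mouth (a point): point on the opening's outer face, 45 mm up the slope from its lower edge, midway across; axes as the bin's. The carton goes in best here, square to the face: tilted 40 degrees, moving to the bin's +x and down, its 50 mm side up the slope and 40 mm side across. Free depth inside in that direction: 180 mm.
- bin_flap (a joint): angle of the yellow flap, 103 x 130 mm, hinged along the opening's upper edge, rad: 0 shut, grows as it is pushed inward (to 1.8). A light spring shuts it (under 1 N at its free edge), enough to pinch a carton that is left half in.
- stapler: air stapler lying on its side, 220 x 125 x 45 mm; loose on the table, leave it alone. Origin: centre of its underside.
- stick_a: steel stick of staples lying flat, 170 x 13 x 12 mm; loose on the table, leave it alone. Origin: centre of its underside.
- stick_b: second steel stick of staples, 170 x 13 x 12 mm; loose on the table, leave it alone. Origin: centre of its underside.
- pin_jar: capped jar of pins, 60 mm across, 85 mm tall; loose on the table, leave it alone. Origin: centre of its underside.
- mallet: hammer lying flat, about 220 mm long; loose on the table, leave it alone. Origin: centre of its underside.
- damp_bottle: bottle, 60 mm across, 140 mm tall; loose on the table, leave it alone. Origin: centre of its underside.
- beating_block: wooden block, 120 x 70 x 45 mm; loose on the table, leave it alone. Origin: centre of its underside.
- tack_mug: blue cup, 72 mm across, 85 mm tall; loose on the table, leave it alone. Origin: centre of its underside.

How it is judged:
By the outcome, as a careful person would: the job done as asked, in the order asked, and still so for the second after the job is handed in, with the robot touching nothing.
It also fails if it takes over 69 s, if anything falls off the work surface, if the arm or the gripper's body presses on something with over 40 N, if the wrist force passes 120 N, or if a joint passes its speed limit or range.

ROBOT

A 6-joint arm with a two-finger parallel gripper is mounted at the origin on the work surface. World frame = base frame: x ahead of the robot, y to its left, z up, the work surface at z = 0. Lengths are in m, angles in rad, forces in N, time in s.
With the tool pointing down it reaches from about 0.35 to 0.725 m from the base axis. Payload 6 kg.
Tool frame: the origin (TCP) lies at the very end of the fingers, on their centre line; the grasp point (between the pads) lies 19 mm behind it; z points along the fingers, x is the direction in which the jaws open and shut, and the axes are right-handed (so a half turn about z gives the same grasp; the last joint's range is limited). The gripper opens to 85 mm and grips with 20 to 120 N. Pads are 22 mm wide; open, the fingers measure 114 mm over their backs; the gripper's body (76 mm by 85 mm) begins 54 mm behind the grasp point. The pads swing forward as they close: fully open they stand 13 mm farther back than shut.
Start: joints at [0.334, 0.04, 0.085, 0, -1.615, -0.334], TCP at [0.6, 0, 0.231] pointing down, gripper open.
Joint ranges: [-2.56, 2.56], [-1.29, 2.01], [-1.08, 1.49], [-3.29, 1.98], [-2.81, -0.18], [-2.99, 2.99]. Speed limits (rad/s): [2.57, 2.57, 3.01, 3.14, 3.14, 3.14].

INTERFACE

Orientations are given as a unit quaternion [x, y, z, w].
In Python, from rig import bot gives the robot as it stands. The module is installed in compiled form; this text tells all that it offers. Calls block until the motion is done:
- bot.move_pose(position, orientation): joint-space move of the TCP to a pose.
- bot.servo_line(position, rate=0.15, rotation=None, contact_N=None): straight line of the TCP; rotation=None keeps the orientation; rate is the mean speed in m/s. With contact_N (N) it stops when the force on the tool has changed by that much, and returns True; else False.
- bot.goto_joints(angles): joint-space move.
- bot.set_gripper(opening, force=None): finger opening in m; force is the grip in N (None keeps the last); returns when the fingers have stopped.
- bot.wait(seconds).
- bot.solve_ik(position, orientation): joint angles nearest the present ones, or None.
- bot.capture(name): name is "scene" or "side" or "wrist"; returns the picture (480x640x3 uint8, red, green, blue); there is no depth.
- bot.camera_info(name): a dict with "camera_matrix" (3x3 intrinsics, pixels), "eye" and "orientation" of the camera in the world; the wrist camera has in their place "hand_eye" (4x4, takes a point from camera to tool coordinates, whose origin is the TCP and whose axes are the tool frame's). Camera axes: x right, y down, z forward; pixel columns grow to the right and rows downward; lengths in m; the calibration is good to about 2 mm. A picture is of the moment at which its call begins: read the wrist's pose just before it. camera_info takes no time and is no camera call.
A pose or a line that the arm cannot do raises bot.MotionError and nothing moves.
- bot.close_job(): hands the job in, once; it reports no verdict.
Readings, each from a call of its own:
- bot.read_clock(): time.
- bot.read_joint_positions(): joint angles.
- bot.read_dq(): joint speeds.
- bot.read_joint_torque(): joint torques, N m.
- bot.read_tcp_pos(): TCP position.
- bot.read_tool_rot(): TCP orientation.
- bot.read_ft_force(): force on the tool from outside, world axes, zero at the start.
- bot.read_moment(): the same for the moment, N m.
- bot.read_width(): finger opening in m.
Only numpy, scipy, OpenCV 4.12 (cv2) and the standard library are available. Lean on these libraries where they do the work, as an engineer would, in place of code of your own. Each camera call takes 0.05 s, during which the arm holds its last target.

## Working session

There is one attempt and no reset: what is moved stays moved. The work goes in short steps, each a Python script; the robot and the scene stay as the last script left them, time stands still between calls to the robot, and variables do not carry over. Pictures are saved under pics/ and viewed, and the job is handed in when it is done.

```bash
mkdir -p pics; ls; python3 - <<'E'
from rig import bot
import cv2
print(bot.read_clock())
for n in ("scene","side","wrist"):
    im=bot.capture(n); cv2.imwrite(f"pics/{n}0.png",im[:,:,::-1])
    i=bot.camera_info(n); print(n,{k:(v.tolist() if hasattr(v,'tolist') else v) for k,v in i.items()})
print(bot.read_tool_rot(),bot.read_tcp_pos(),bot.read_width())
E
```

```text
pics
0.0
scene {'camera_matrix': [[516.7906309093584, 0.0, 313.9486021270465], [0.0, 516.7906309093584, 245.64818473473485], [0.0, 0.0, 1.0]], 'eye': [1.2175956906174836, -0.2012638388680937, 1.227107095804484], 'orientation': [0.7330026731072349, 0.6130007514148814, -0.1894208272355067, -0.22595776196416764]}
side {'camera_matrix': [[501.9879781209007, 0.0, 308.78292037119445], [0.0, 501.9879781209007, 235.27085531524318], [0.0, 0.0, 1.0]], 'eye': [0.8320535945083518, -0.9687806619637461, 0.8756953227991795], 'orientation': [0.8826654643503121, 0.15645602340653025, -0.07534264729583201, -0.43674555095789924]}
wrist {'camera_matrix': [[365.7219828482938, 0.0, 321.8375968521573], [0.0, 365.7219828482938, 250.3773190939234], [0.0, 0.0, 1.0]], 'hand_eye': [[0.9999999432145801, -0.0002358151710413528, 0.00024075307010986493, -0.0005954461587868165], [0.00014372605296612216, 0.9445955913178826, 0.3282364212052669, -0.08531725699623706], [-0.0003048174164305298, -0.3282363679637354, 0.9445955715714092, -0.14244510433475452], [0.0, 0.0, 0.0, 1.0]]}
[ 1.33046010e-05  9.99999742e-01 -6.82616510e-05 -7.14755598e-04] [5.99737844e-01 5.32023215e-05 2.30474503e-01] 0.08543019091903908
```

View pics/scene0.png

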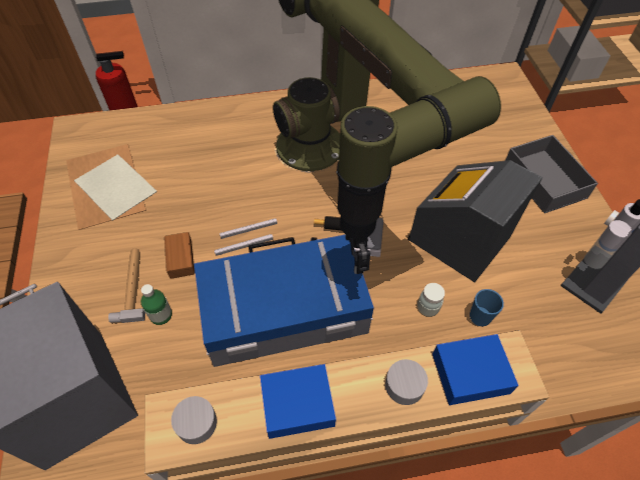

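View pics/side0.png

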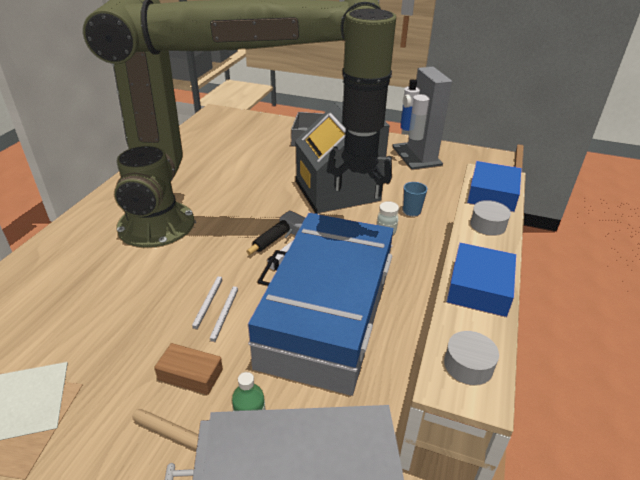

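View pics/wrist0.png

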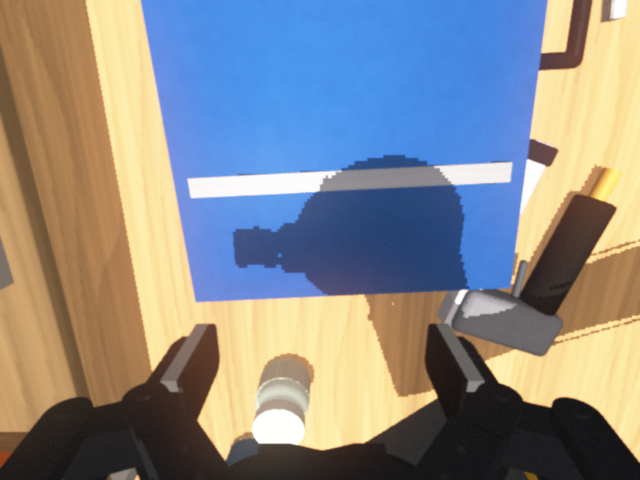

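```bash
python3 - <<'E'
import cv2
s=cv2.imread("pics/scene0.png")
cv2.imwrite("pics/c1.png",cv2.resize(s[225:375,180:390],None,fx=3.8,fy=3.8,interpolation=cv2.INTER_CUBIC))
cv2.imwrite("pics/c2.png",cv2.resize(s[150:290,395:555],None,fx=4,fy=4,interpolation=cv2.INTER_CUBIC))
s=cv2.imread("pics/side0.png")
cv2.imwrite("pics/c3.png",cv2.resize(s[205:390,240:400],None,fx=3.2,fy=3.2,interpolation=cv2.INTER_CUBIC))
cv2.imwrite("pics/c4.png",cv2.resize(s[105:225,285:445],None,fx=4,fy=4,interpolation=cv2.INTER_CUBIC))
E
```

```text
(no output)
```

View pics/c1.png

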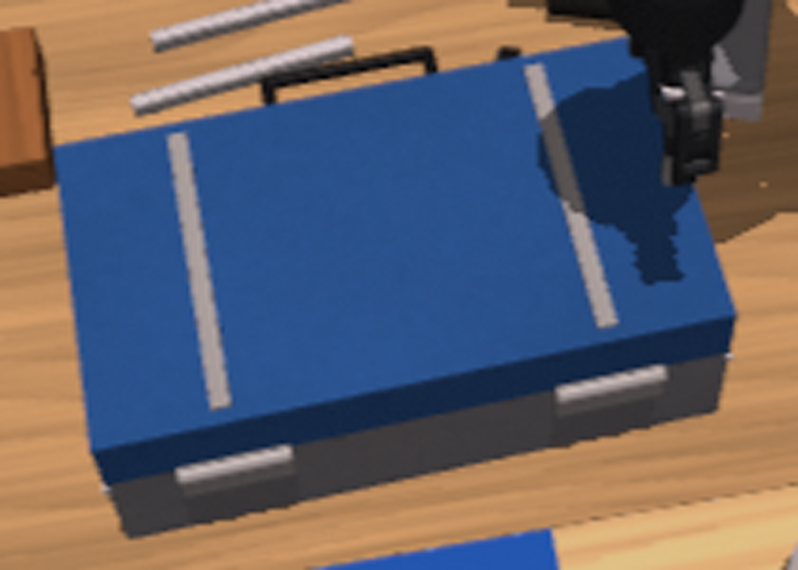

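View pics/c2.png

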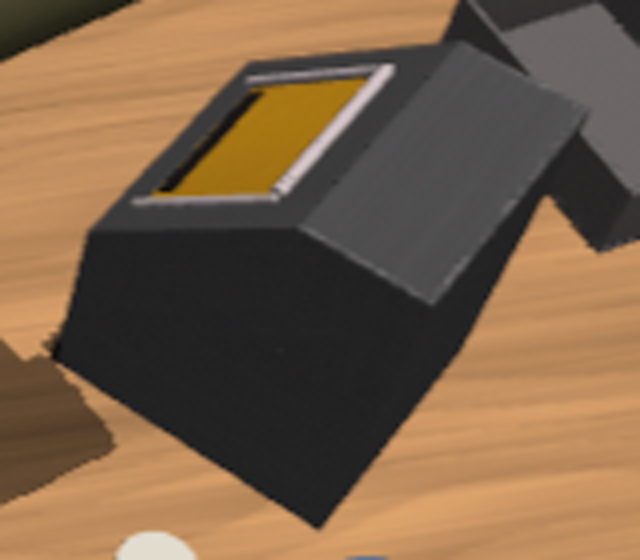

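View pics/c3.png

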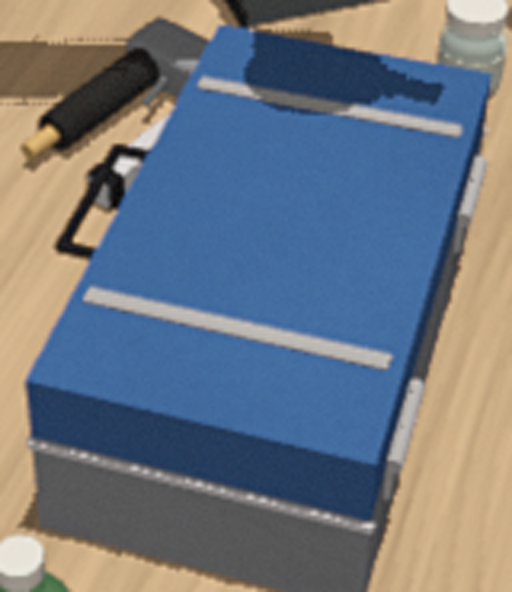

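View pics/c4.png

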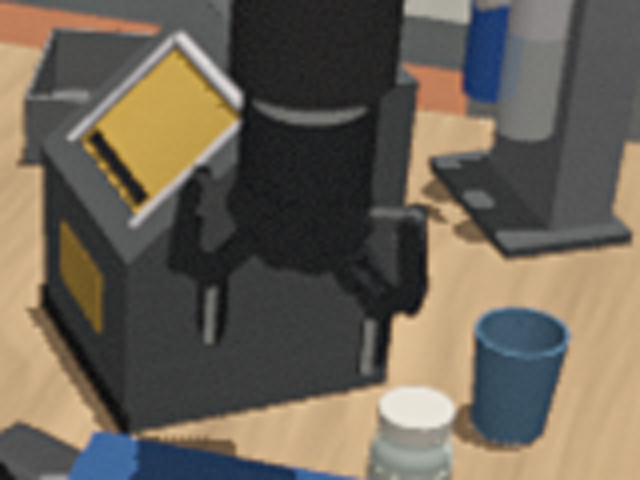

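```bash
cat > h.py <<'E'
import numpy as np, cv2
from scipy.optimize import least_squares
from scipy.spatial.transform import Rotation as R
CAM={'scene':([516.79063,313.9486,245.64818],[1.2175956906174836,-0.2012638388680937,1.227107095804484],[0.7330026731072349,0.6130007514148814,-0.1894208272355067,-0.22595776196416764]),
'side':([501.98798,308.78292,235.270855],[0.8320535945083518,-0.9687806619637461,0.8756953227991795],[0.8826654643503121,0.15645602340653025,-0.07534264729583201,-0.43674555095789924])}
def proj(cam,P):
    k,e,q=CAM[cam]; p=R.from_quat(q).inv().apply(np.atleast_2d(P)-np.array(e))
    return np.c_[k[0]*p[:,0]/p[:,2]+k[1],k[0]*p[:,1]/p[:,2]+k[2]]
def ray(cam,uv):
    k,e,q=CAM[cam]; d=R.from_quat(q).apply([(uv[0]-k[1])/k[0],(uv[1]-k[2])/k[0],1.]); return np.array(e),d
def pose(p): 
    return lambda L: (R.from_euler('z',p[2]).apply(np.atleast_2d(L))+[p[0],p[1],0])
def fit(obs,x0):
    f=lambda p: np.concatenate([(proj(c,pose(p)(L))[0]-uv) for c,L,uv in obs])
    r=least_squares(f,x0); print(r.x,np.round(r.fun.reshape(-1,2),1).tolist()); return r.x
def tri(obs):
    A=np.zeros((3,3));b=np.zeros(3)
    for c,uv in obs:
        e,d=ray(c,uv); d/=np.linalg.norm(d); M=np.eye(3)-np.outer(d,d);A+=M;b+=M@e
    return np.linalg.solve(A,b)
E
python3 - <<'E'
from h import *
s=lambda a,b:('scene',np.array([180+a/3.8,225+b/3.8]))
t=lambda a,b:('side',np.array([240+a/3.2,205+b/3.2]))
o=[(s(55,146),[-.11,-.2,.142]),(s(95,452),[.11,-.2,.142]),(s(735,316),[.11,.2,.142]),(t(28,382),[-.11,-.2,.142]),(t(380,465),[.11,-.2,.142]),(t(490,73),[.11,.2,.142]),(t(218,28),[-.11,.2,.142])]
c=fit([(a[0],np.array(L),a[1]) for a,L in o],[.6,-.2,0])
s=lambda a,b:('scene',np.array([395+a/4,150+b/4]))
t=lambda a,b:('side',np.array([285+a/4,105+b/4]))
o=[(s(92,230),[-.11,-.1,.15]),(s(300,228),[.02,-.1,.259]),(s(432,302),[.11,-.1,.259]),(s(587,105),[.11,.1,.259]),(s(460,42),[.02,.1,.259]),(s(245,62),[-.11,.1,.15]),(s(55,355),[-.11,-.1,0]),(s(320,527),[.11,-.1,0]),
(t(125,262),[-.11,-.1,.15]),(t(45,150),[-.11,.1,.15]),(t(125,432),[-.11,-.1,0]),(t(42,290),[-.11,.1,0]),(t(383,378),[.11,-.1,0])]
b=fit([(a[0],np.array(L),a[1]) for a,L in o],[.6,.3,1.5])
# handle check
print(proj('scene',pose(c)([[-.145,-.056,.116],[-.145,.056,.116]])),proj('side',pose(c)([[-.145,-.056,.116],[-.145,.056,.116]])))
# flap edges (gap dark = lower edge; white = upper)
for uv in [(135,201),(248,78),(275,198),(395,66)]:
    a=np.array([395+uv[0]/4,150+uv[1]/4]); e,d=ray('scene',a)
    # intersect with sloping face plane
    n=R.from_euler('z',b[2]).apply([-np.sin(np.radians(40)),0,np.cos(np.radians(40))]); p0=pose(b)([-.11,0,.15])[0]
    P=e+d*((p0-e)@n)/(d@n); q=R.from_euler('z',-b[2]).apply(P-[b[0],b[1],0]); print(np.round(P,4),np.round(q,4))
E
```

```text
[ 0.59102705 -0.16881094  0.05442386] [[-0.7, 1.1], [-1.2, 1.3], [1.0, 0.4], [-0.8, -0.6], [-0.6, -0.5], [0.1, -0.5], [-0.4, -1.5]]
[0.44428226 0.36631116 0.68980887] [[-0.8, 0.3], [0.2, -0.1], [0.9, 1.0], [1.4, 0.9], [0.6, -0.4], [0.7, -0.2], [-0.1, 1.3], [0.3, 0.9], [-0.7, -0.1], [-2.5, -2.2], [-1.3, 0.3], [-1.1, 3.5], [-0.5, 0.7]]
[[250.02368694 247.96065296]
 [292.2626331  239.80736109]] [[258.93716106 282.02677814]
 [276.08366583 251.5227892 ]]
[0.4117 0.2526 0.1605] [-0.0975 -0.067   0.1605]
[0.3191 0.3632 0.1596] [-0.0985  0.0773  0.1596]
[0.4804 0.3072 0.2342] [-0.0097 -0.0686  0.2342]
[0.3903 0.42   0.236 ] [-0.0075  0.0758  0.236 ]
```

```bash
cat >> h.py <<'E'
CH=np.array([.59102705,-.16881094,.05442386]); BN=np.array([.44428226,.36631116,.68980887])
def cw(L): return pose(CH)(L)[0]
def bw(L): return pose(BN)(L)[0]
def quat(yaw,p,jaw='v',s=1):
    """tool z=(cos p,0,-sin p); jaw 'v': jaws in xz-plane; 'h': jaws along local y"""
    z=np.array([np.cos(p),0,-np.sin(p)])
    x=np.array([-np.sin(p),0,-np.cos(p)]) if jaw=='v' else np.array([0,1.,0])
    x=x*s; M=np.c_[x,np.cross(z,x),z]
    return (R.from_euler('z',yaw)*R.from_matrix(M)).as_quat(), R.from_euler('z',yaw).apply(z)
def lidpt(th,r=.255,h=.026,y=0.):  # chest coords
    return np.array([.11-r*np.cos(th)+h*np.sin(th),y,.09+r*np.sin(th)+h*np.cos(th)])
E
python3 - <<'E'
from h import *
from rig import bot
D=np.radians
def t(P,q): 
    r=bot.solve_ik(list(P),list(q)); return None if r is None else np.round(r,2).tolist()
for th in (0,.6,1.19):
  for p in (0,20,30,40,50,60,75,90):
    for s in (1,-1):
      q,z=quat(CH[2],D(p),'v',s); P=cw(lidpt(th))+.019*z
      print(th,p,s,t(P,q))
print('knob')
for p in (40,45,50):
  for s in (1,-1):
    q,z=quat(CH[2],D(p),'h',s); print(p,s,t(cw([.03,-.158,.138]),q),t(cw([-.07,-.158,.21]),q))
print('carton')
for y in (-.045,.045,.135):
  for s in (1,-1):
    q,z=quat(CH[2],D(50),'h',s); m=cw([-.02,y,.074]); print(y,s,t(m-.01*z,q),t(m-.2*z,q))
print('bin')
for s in (1,-1):
    q,z=quat(BN[2],D(50),'h',s); m=bw([-.0587,0,.193]); print(s,[t(m+d*z,q) for d in (-.15,-.05,.08)])
E
```

```text
0 0 1 [-1.13, -0.62, -0.95, -1.7, -1.21, 1.93]
0 0 -1 [-1.13, -0.62, -0.95, -1.7, -1.21, -1.21]
0 20 1 None
0 20 -1 None
0 30 1 None
0 30 -1 None
0 40 1 None
0 40 -1 None
0 50 1 [0.04, -0.94, -0.97, -0.02, -0.83, 0.03]
0 50 -1 None
0 60 1 [0.04, -0.76, -0.83, -0.01, -0.97, 0.02]
0 60 -1 None
0 75 1 [0.04, -0.5, -0.63, -0.0, -1.18, 0.01]
0 75 -1 None
0 90 1 [0.04, -0.27, -0.44, 0.0, -1.4, 0.01]
0 90 -1 None
0.6 0 1 [-0.78, -0.85, -0.79, -1.51, -0.83, 1.49]
0.6 0 -1 [-0.78, -0.85, -0.79, -1.51, -0.83, -1.66]
0.6 20 1 [0.03, -1.11, -1.03, -0.05, -0.43, 0.06]
0.6 20 -1 None
0.6 30 1 [0.03, -0.99, -0.9, -0.03, -0.62, 0.03]
0.6 30 -1 None
0.6 40 1 [0.04, -0.85, -0.76, -0.02, -0.8, 0.02]
0.6 40 -1 None
0.6 50 1 [0.04, -0.71, -0.62, -0.01, -0.97, 0.02]
0.6 50 -1 None
0.6 60 1 [0.04, -0.57, -0.48, -0.01, -1.14, 0.01]
0.6 60 -1 None
0.6 75 1 [0.04, -0.35, -0.27, -0.0, -1.39, 0.01]
0.6 75 -1 None
0.6 90 1 [0.05, -0.13, -0.07, 0.0, -1.63, 0.01]
0.6 90 -1 None
1.19 0 1 [-0.49, -0.55, -0.48, -1.46, -0.54, 1.44]
1.19 0 -1 [-0.49, -0.55, -0.48, -1.46, -0.54, -1.7]
1.19 20 1 [0.04, -0.63, -0.67, -0.0
[... 1068 characters left out ...]
]
-0.045 -1 [-0.09, -0.41, -0.67, -0.16, -0.62, 1.82] [-0.17, -0.81, -0.64, -0.16, -1.06, 1.82]
0.045 1 [0.18, -0.6, -0.9, 0.14, -0.58, -1.78] [0.26, -1.1, -0.86, 0.14, -1.12, -1.79]
0.045 -1 [0.18, -0.6, -0.9, 0.14, -0.58, 1.36] [0.26, -1.1, -0.86, 0.14, -1.12, 1.35]
0.135 1 [0.42, -0.71, -1.05, 0.42, -0.6, -2.2] [0.71, -1.28, -1.01, 0.42, -1.28, -2.23]
0.135 -1 [0.42, -0.71, -1.05, 0.42, -0.6, 0.94] [0.71, -1.28, -1.01, 0.42, -1.28, 0.91]
bin
1 [[1.68, -1.22, -0.88, 0.57, -1.49, -2.48], [1.41, -1.04, -0.95, 0.49, -1.15, -2.38], [1.21, -0.7, -0.98, 0.5, -0.72, -2.38]]
-1 [[1.68, -1.22, -0.88, 0.57, -1.49, 0.66], [1.41, -1.04, -0.95, 0.49, -1.15, 0.76], [1.21, -0.7, -0.98, 0.5, -0.72, 0.76]]
```

```bash
python3 - <<'E'
from h import *
from rig import bot
D=np.radians
bot.set_gripper(.030,60)
q,z=quat(CH[2],D(90)); 
P=cw(lidpt(0))+[0,0,.09]
bot.move_pose(list(P),list(q))
print(bot.read_clock(),P,bot.read_tcp_pos(),bot.read_tool_rot(),bot.read_width())
im=bot.capture('wrist'); cv2.imwrite('pics/w1.png',im[:,:,::-1])
im=bot.capture('side'); cv2.imwrite('pics/s1.png',cv2.resize(im[200:320,210:370,::-1],None,fx=4,fy=4,interpolation=cv2.INTER_CUBIC))
I=bot.camera_info('wrist');K=np.array(I['camera_matrix']);H=np.array(I['hand_eye'])
T=np.eye(4);T[:3,:3]=R.from_quat(bot.read_tool_rot()).as_matrix();T[:3,3]=bot.read_tcp_pos()
C=np.linalg.inv(T@H)
for y in(-.056,.056):
    X=C@np.r_[cw(lidpt(0,y=y)),1]; u=K@X[:3]; print(u[:2]/u[2])
E
```

```text
1.6583 [ 0.44624174 -0.1766985   0.206     ] [ 0.44687633 -0.17627934  0.20622845] [-2.73044679e-02  9.99627129e-01  3.86675291e-05  2.58608653e-04] 0.030012631885552046
[324.18331869 171.73733987]
[323.69940699 328.24806564]
```

View pics/w1.png

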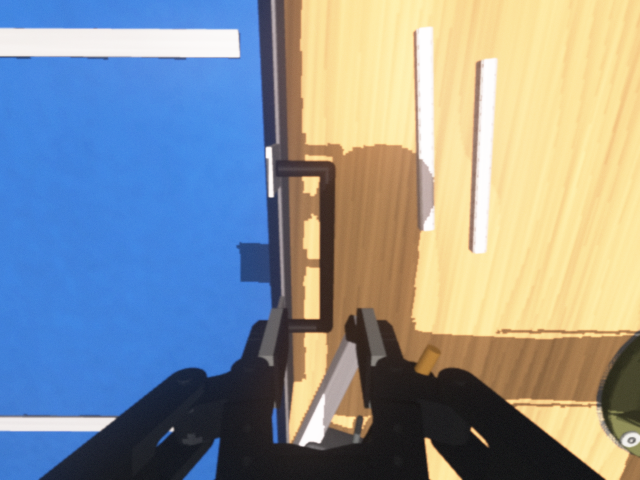

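View pics/s1.png

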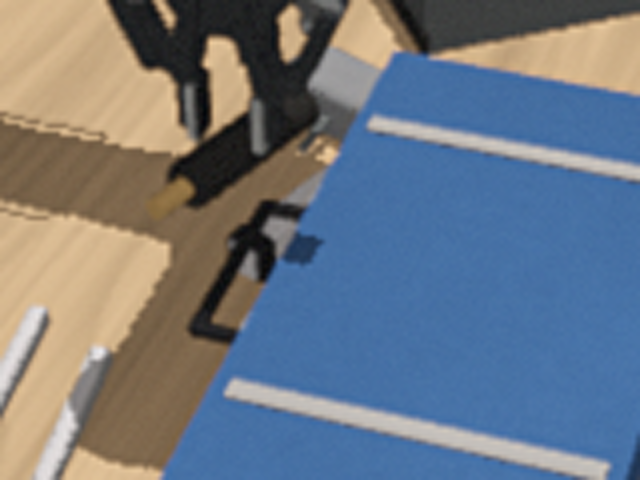

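```bash
python3 - <<'E'
from h import *
from rig import bot
D=np.radians
off=np.array([-.0018,-.001,0]); g=.017
q,z=quat(CH[2],D(90)); 
h0=cw(lidpt(0))+off
bot.servo_line(list(h0+[0,0,-g]),rate=.12)
print(bot.read_clock(),bot.read_ft_force())
bot.set_gripper(.008,60)
print(bot.read_width(),bot.read_ft_force(),bot.read_tcp_pos())
im=bot.capture('side'); cv2.imwrite('pics/s2.png',cv2.resize(im[200:320,210:370,::-1],None,fx=4,fy=4,interpolation=cv2.INTER_CUBIC))
E
```

```text
2.8 [-7.54889999  4.81839767  8.50546148]
0.008704428340626274 [-4.85336157  2.72312378  4.79088543] [ 0.44406827 -0.17771214  0.09924871]
```

View pics/s2.png

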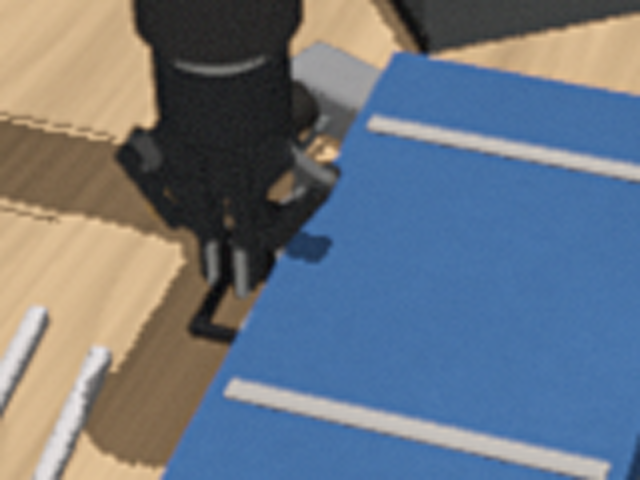

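```bash
python3 - <<'E'
from h import *
from rig import bot
D=np.radians
off=np.array([-.0018,-.001,0]); g=.017
ths=[.08,.25,.45,.65,.85,1.02,1.165]
for th in ths:
    p=D(90-25*th/1.165); q,z=quat(CH[2],p)
    bot.servo_line(list(cw(lidpt(th))+off+g*z),rate=.085,rotation=list(q))
    print(round(bot.read_clock(),2),th,np.round(bot.read_ft_force(),1),round(bot.read_width(),4))
im=bot.capture('side'); cv2.imwrite('pics/s3.png',im[:,:,::-1])
im=bot.capture('scene'); cv2.imwrite('pics/sc3.png',im[:,:,::-1])
im=bot.capture('wrist'); cv2.imwrite('pics/w3.png',im[:,:,::-1])
print(bot.read_tcp_pos(),bot.read_tool_rot())
E
```

```text
3.57 0.08 [-3.8 -0.  -4. ] 0.0088
4.23 0.25 [-7.   1.7 -2.2] 0.0088
4.99 0.45 [-13.5   3.3   2.7] 0.0086
5.76 0.65 [-16.5   4.2   9.6] 0.0087
6.53 0.85 [-11.7   2.9  10.7] 0.0088
7.2 1.02 [-4.6 -0.1  5.6] 0.0087
7.8 1.165 [-3.1 -3.   6.4] 0.0081
[ 0.63010356 -0.16866738  0.32321331] [-0.02645287  0.97529367  0.00461624  0.21927423]
```

View pics/s3.png

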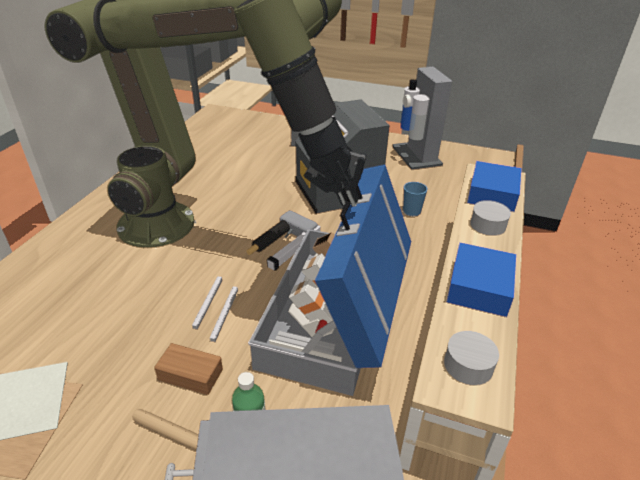

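View pics/w3.png

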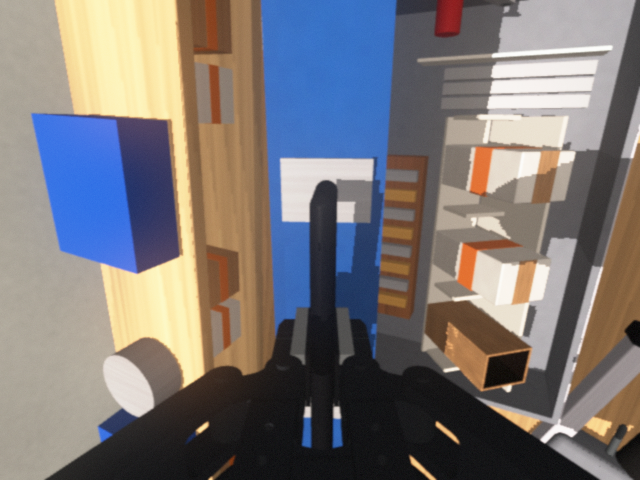

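```bash
python3 - <<'E'
from h import *
from rig import bot
D=np.radians
off=np.array([-.0018,-.001,0])
q0,z0=quat(CH[2],D(65)); q,z=quat(CH[2],D(42),'h',1)
S0=cw([-.055,-.155,.20])+off; S=cw([-.008,-.155,.161])+off; F=cw([.0445,-.155,.1285])+off
print([np.round(bot.solve_ik(list(v),list(q)),2).tolist() for v in (S0,S,F)])
bot.set_gripper(.030)
P=np.array(bot.read_tcp_pos())
bot.servo_line(list(P-.07*z0+R.from_euler('z',CH[2]).apply([-.02,0,0])),rate=.25)
bot.set_gripper(0.0)
print(bot.read_clock())
bot.move_pose(list(S0),list(q))
print(bot.read_clock(),bot.read_tcp_pos(),S0)
im=bot.capture('side'); cv2.imwrite('pics/s4.png',cv2.resize(im[180:400,210:460,::-1],None,fx=2.7,fy=2.7,interpolation=cv2.INTER_CUBIC))
im=bot.capture('scene'); cv2.imwrite('pics/sc4.png',im[:,:,::-1])
E
```

```text
[[-0.48, -0.36, -0.36, -0.51, -0.88, -0.85], [-0.43, -0.24, -0.34, -0.52, -0.77, -0.85], [-0.38, -0.11, -0.28, -0.52, -0.68, -0.85]]
9.1583
10.1333 [ 0.54323579 -0.32764541  0.20150996] [ 0.54274002 -0.32757328  0.2       ]
```

View pics/s4.png

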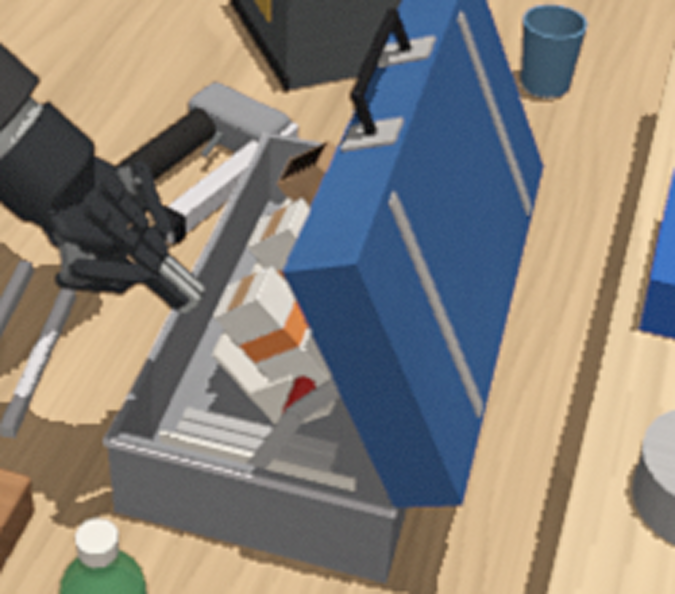

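```bash
python3 - <<'E'
from h import *
for x,z in((.005,.142),(.016,.140),(.025,.137),(.038,.131)): print(x,proj('side',cw([x,-.161,z])+[-.0018,-.001,0]))
E
python3 - <<'E'
from h import *
from rig import bot
D=np.radians
off=np.array([-.0018,-.001,0])
q,z=quat(CH[2],D(42),'h',1)
S=cw([-.008,-.155,.161])+off; F=cw([.0445,-.155,.1285])+off
bot.servo_line(list(S),rate=.15)
f0=np.array(bot.read_ft_force())
r=bot.servo_line(list(F),rate=.05,contact_N=22)
print(r,bot.read_clock(),np.round(np.array(bot.read_ft_force())-f0,1),np.array(bot.read_tcp_pos())-F)
im=bot.capture('side'); cv2.imwrite('pics/s5.png',cv2.resize(im[180:400,210:460,::-1],None,fx=2.7,fy=2.7,interpolation=cv2.INTER_CUBIC))
im=bot.capture('wrist'); cv2.imwrite('pics/w5.png',im[:,:,::-1])
E
```

```text
0.005 [[308.9974281 322.5356769]]
0.016 [[314.36839611 324.46837094]]
0.025 [[318.76244115 326.53036671]]
0.038 [[325.09320975 330.08946977]]
True 11.7917 [-14.5   4.2   7.5] [-0.00763394 -0.00039896  0.00362935]
```

View pics/s5.png

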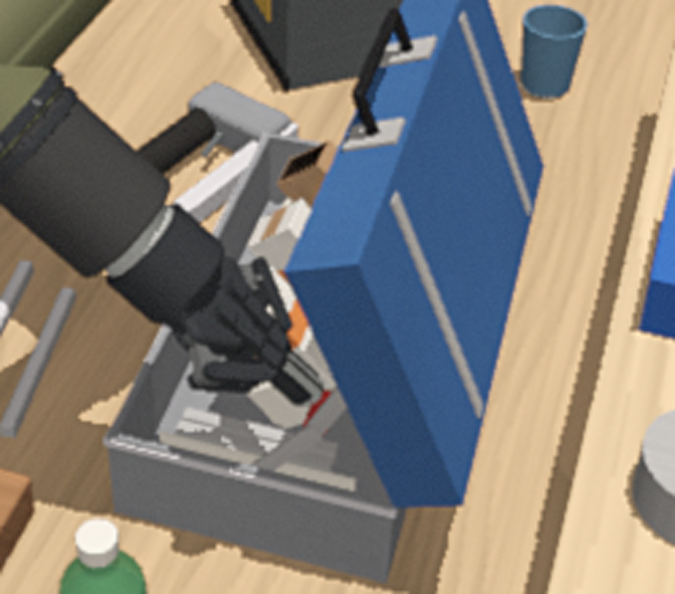

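View pics/w5.png

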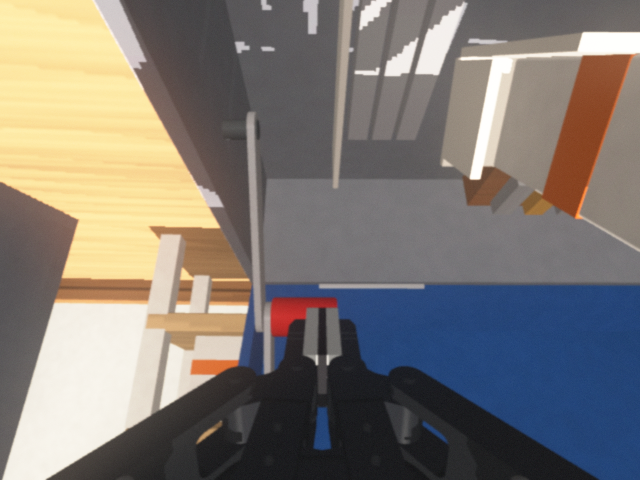

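```bash
python3 - <<'E'
from h import *
from rig import bot
off=np.array([-.0018,-.001,0])
F=cw([.0445,-.155,.1285])+off
print(np.round(bot.read_ft_force(),1),np.array(bot.read_tcp_pos())-F)
r=bot.servo_line(list(F),rate=.03,contact_N=25)
print(r,bot.read_clock(),np.round(bot.read_ft_force(),1),np.array(bot.read_tcp_pos())-F)
P=np.array(bot.read_tcp_pos()); q,z=quat(CH[2],np.radians(42),'h',1)
bot.servo_line(list(P-.11*z),rate=.2)
print(bot.read_clock(),np.round(bot.read_ft_force(),1))
im=bot.capture('side'); cv2.imwrite('pics/s6.png',cv2.resize(im[180:400,210:460,::-1],None,fx=2.7,fy=2.7,interpolation=cv2.INTER_CUBIC))
im=bot.capture('wrist'); cv2.imwrite('pics/w6.png',im[:,:,::-1])
bot.wait(.5)
im2=bot.capture('side'); cv2.imwrite('pics/s6b.png',im2[:,:,::-1])
cv2.imwrite('pics/s6a.png',im[:,:,::-1])
I=bot.camera_info('wrist');K=np.array(I['camera_matrix']);H=np.array(I['hand_eye'])
T=np.eye(4);T[:3,:3]=R.from_quat(bot.read_tool_rot()).as_matrix();T[:3,3]=bot.read_tcp_pos()
C=np.linalg.inv(T@H)
for n,x,zz in(('locked',.045,.127),('straight',.038,.131),('un',.025,.137)):
  for y in (-.146,-.176):
    w=cw([x,y,zz])+off; X=C@np.r_[w,1]; u=K@X[:3]; print(n,y,u[:2]/u[2],proj('side',w))
E
```

```text
[-14.3   4.    9.7] [-0.00767672 -0.00043182  0.00361509]
True 12.1 [-16.7   5.6   9.9] [-0.00754701 -0.00045684  0.00362473]
12.8083 [ 0.1 -1.1 -0.3]
locked -0.146 [334.24538197 245.46695498] [[330.45754789 326.77112131]]
locked -0.176 [294.41664303 245.43815322] [[326.47167427 337.89725849]]
straight -0.146 [334.63913744 246.57392963] [[327.10361957 324.61134173]]
straight -0.176 [293.61761374 246.54452719] [[323.03558944 335.69624077]]
un -0.146 [335.40600192 246.92298724] [[320.84688387 321.08939996]]
un -0.176 [292.06521626 246.89200957] [[316.62901561 332.099192  ]]
```

View pics/s6.png

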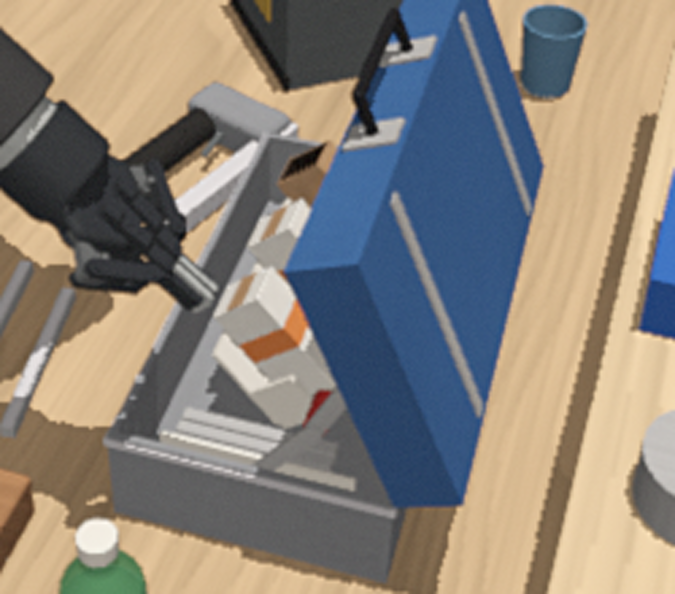

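View pics/w6.png

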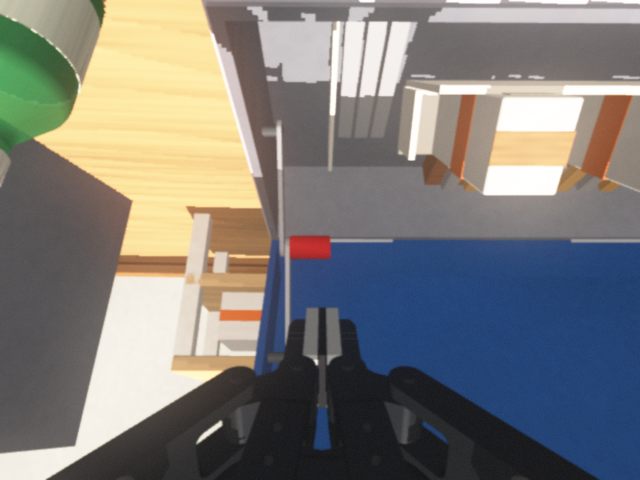

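```bash
python3 - <<'E'
from h import *
from rig import bot
off=np.array([-.0018,-.001,0])
q,z=quat(CH[2],np.radians(50),'h',-1)
top=cw([-.02,.135,.074])+off-.0525*z
P=top-.06*z
bot.move_pose(list(P),list(q)); bot.set_gripper(.052,25)
print(bot.read_clock(),np.array(bot.read_tcp_pos())-P,bot.read_width())
im2=bot.capture('side'); cv2.imwrite('pics/s7.png',im2[:,:,::-1])
cv2.imwrite('pics/s7c.png',cv2.resize(im2[180:400,210:460,::-1],None,fx=2.7,fy=2.7,interpolation=cv2.INTER_CUBIC))
im=bot.capture('wrist'); cv2.imwrite('pics/w7.png',im[:,:,::-1])
a=cv2.imread('pics/s6b.png'); d=np.abs(a.astype(int)-im2[:,:,::-1]).max(2)
print('lid diff',(d[200:370,360:405]>25).sum(), (d[310:350,320:335]>25).sum())
I=bot.camera_info('wrist');K=np.array(I['camera_matrix']);H=np.array(I['hand_eye'])
T=np.eye(4);T[:3,:3]=R.from_quat(bot.read_tool_rot()).as_matrix();T[:3,3]=bot.read_tcp_pos()
C=np.linalg.inv(T@H)
u=R.from_euler('z',CH[2])
for a,b in((-1,-1),(-1,1),(1,1),(1,-1)):
    w=top+u.apply([a*.025*np.sin(np.radians(50)),b*.02,a*.025*np.cos(np.radians(50))]); X=C@np.r_[w,1]; v=K@X[:3]; print(a,b,v[:2]/v[2])
E
```

```text
15.6083 [-6.93168396e-06 -8.81199323e-05 -4.21053465e-05] 0.05182398184431233
lid diff 0 0
-1 -1 [353.07250061 310.86442016]
-1 1 [288.64871807 310.87470642]
1 1 [286.06008613 233.60903196]
1 -1 [355.51428512 233.60353194]
```

View pics/w7.png

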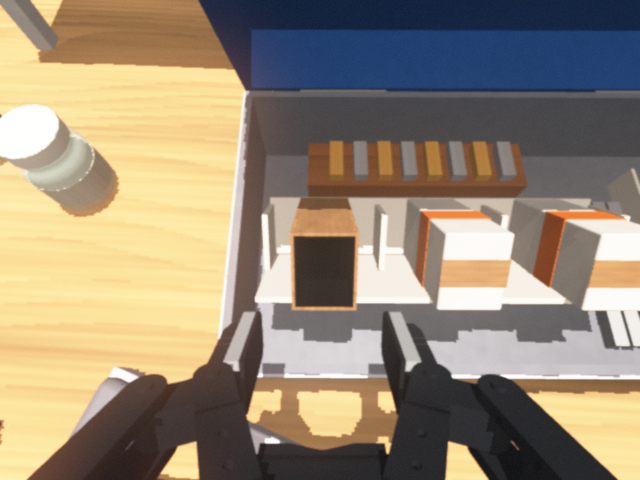

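View pics/s7c.png

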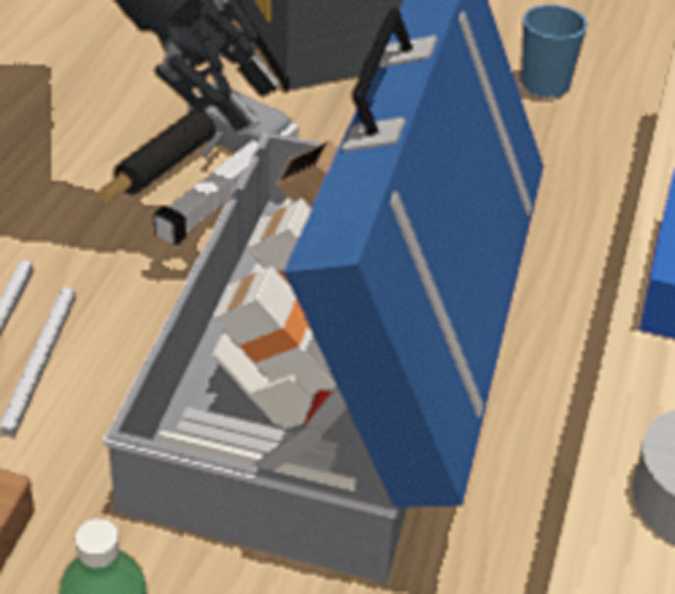

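```bash
python3 - <<'E'
from h import *
from rig import bot
off=np.array([-.0018,-.001,0])
q,z=quat(CH[2],np.radians(50),'h',-1)
top=cw([-.02,.1335,.074])+off-.0525*z
r=bot.servo_line(list(top-.03*z),rate=.15); 
r=bot.servo_line(list(top+.036*z),rate=.1,contact_N=15); print(r,bot.read_tcp_pos()-(top+.036*z))
bot.set_gripper(.03,25); print(bot.read_width(),bot.read_clock())
bot.servo_line(list(top-.06*z),rate=.1)
bot.servo_line(list(top-.12*z),rate=.2)
print(bot.read_width(),bot.read_clock())
im=bot.capture('wrist'); cv2.imwrite('pics/w8.png',im[:,:,::-1])
im=bot.capture('side'); cv2.imwrite('pics/s8.png',im[:,:,::-1])
E
```

```text
False [0.00015661 0.000181   0.00107969]
0.03989615447799242 17.1167
0.0395633323465423 18.675
```

View pics/w8.png

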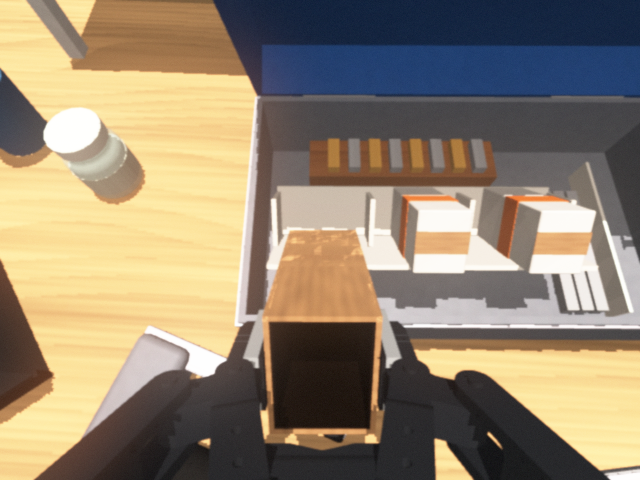

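View pics/s8.png

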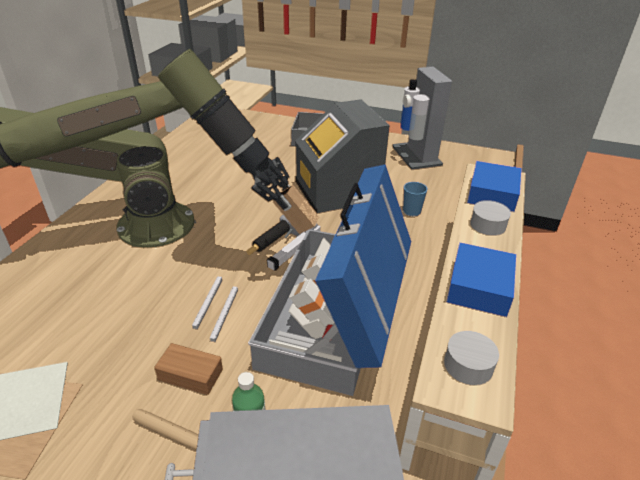

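```bash
python3 - <<'E'
from rig import bot
import cv2
im=bot.capture('scene'); cv2.imwrite('pics/sc8.png',im[:,:,::-1])
s=cv2.imread("pics/side0.png");s=cv2.imread("pics/s8.png")
cv2.imwrite("pics/c5.png",cv2.resize(s[95:220,280:400],None,fx=5,fy=4.8,interpolation=cv2.INTER_CUBIC))
s=cv2.imread("pics/sc8.png")
cv2.imwrite("pics/c6.png",cv2.resize(s[150:280,400:550],None,fx=5,fy=4.6,interpolation=cv2.INTER_CUBIC))
E
```

```text
(no output)
```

View pics/c5.png

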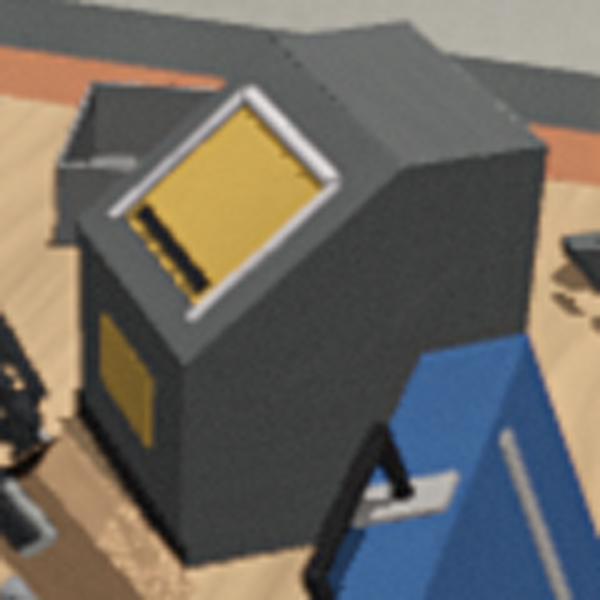

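View pics/c6.png

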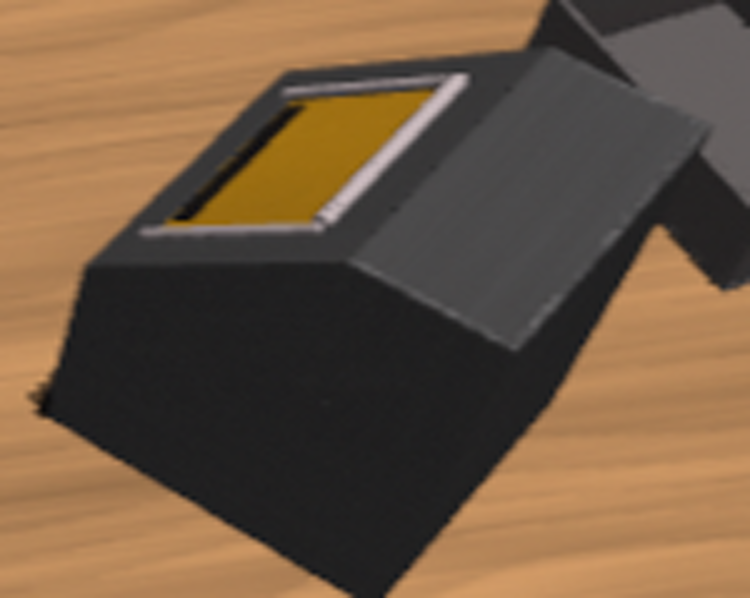

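```bash
python3 - <<'E'
from h import *
t=lambda a,b:('side',np.array([280+a/5,95+b/4.8]))
s=lambda a,b:('scene',np.array([400+a/5,150+b/4.6]))
V=dict(a=[-.11,.1,.15],b=[-.11,-.1,.15],c=[.02,-.1,.259],d=[.02,.1,.259],e=[.11,-.1,.259],f=[.11,.1,.259],g=[-.11,-.1,0])
o=[(t(78,220),'a'),(t(185,362),'b'),(t(402,168),'c'),(t(275,38),'d'),(t(548,150),'e'),(t(408,22),'f'),(t(190,565),'g'),
(s(285,75),'a'),(s(90,265),'b'),(s(352,262),'c'),(s(555,48),'d'),(s(517,350),'e'),(s(708,128),'f'),(s(42,410),'g')]
b=fit([(x[0],np.array(V[k]),x[1]) for x,k in o],BN)
S=np.radians(40)
for nm,f,pts in(('side',t,[(128,215),(195,302),(325,187),(247,105)]),('scene',s,[(283,100),(165,222),(315,225),(435,92)])):
  for uv in pts:
    e,d=ray(*f(*uv)); n=R.from_euler('z',b[2]).apply([-np.sin(S),0,np.cos(S)]); p0=pose(b)([-.11,0,.15])[0]
    P=e+d*((p0-e)@n)/(d@n); q=R.from_euler('z',-b[2]).apply(P-[b[0],b[1],0]); print(nm,'slope mm',np.round((q[0]+.11)/np.cos(S)*1e3,1),'y',np.round(q[1]*1e3,1))
E
```

```text
[0.44734381 0.36545107 0.68375791] [[-0.9, -0.4], [-0.8, 0.2], [-0.1, -0.9], [-0.9, -0.7], [-0.3, -1.6], [-0.8, -1.0], [-2.5, 0.9], [0.3, -0.2], [-0.8, 0.8], [-0.4, 0.9], [-0.0, 0.7], [0.3, 1.6], [1.9, 0.6], [0.2, 1.6]]
side slope mm 28.8 y 57.9
side slope mm 28.4 y -63.4
side slope mm 129.4 y -65.8
side slope mm 129.1 y 58.0
scene slope mm 17.3 y 70.0
scene slope mm 22.3 y -55.0
scene slope mm 124.6 y -62.1
scene slope mm 118.2 y 66.1
```

```bash
cat > bin.py <<'E'
from h import *
B=np.array([.4458,.3659,.687]); S=np.radians(40)
q,z=quat(B[2],np.radians(50),'h',-1)
sl=.069
M=pose(B)([-.11+sl*np.cos(S),0,.15+sl*np.sin(S)])[0]
E
python3 - <<'E'
from bin import *
from rig import bot
P=np.array(bot.read_tcp_pos()); print(P,np.round(bot.read_joint_positions(),2))
L=P+[0,0,.07]; q0=bot.read_tool_rot()
print('lift',bot.solve_ik(list(L),list(q0)),[np.round(bot.solve_ik(list(M+d*z),list(q)),2) for d in(-.12,-.08,.08)], M)
# joint-space path check via rough: just go
bot.servo_line(list(L),rate=.2)
bot.move_pose(list(M-.12*z),list(q))
print(bot.read_clock(),bot.read_width(),bot.read_tcp_pos()-(M-.12*z))
for n in('wrist','side','scene'):
    im=bot.capture(n); cv2.imwrite(f'pics/{n}9.png',im[:,:,::-1])
E
```

```text
[ 0.45131814 -0.04373752  0.20434372] [ 0.64 -1.22 -1.03  0.39 -1.19  0.95]
lift [ 0.64409108 -1.13243947 -0.86487664  0.38514496 -1.25563412  0.97141993] [array([ 1.57, -1.16, -0.9 ,  0.53, -1.37,  0.71]), array([ 1.47, -1.09, -0.93,  0.5 , -1.24,  0.75]), array([ 1.2 , -0.69, -0.97,  0.5 , -0.72,  0.77])] [0.40161982 0.32965878 0.19435235]
20.5833 0.0399443798616688 [ 0.00036729 -0.0005162  -0.00026124]
```

```bash
python3 - <<'E'
import cv2,numpy as np
a=cv2.imread('pics/wrist9.png');b=cv2.imread('pics/side9.png')[60:300,180:500];c=cv2.imread('pics/scene9.png')[100:340,320:640]
cv2.imwrite('pics/m9.png',np.vstack([cv2.resize(a,(400,300)),cv2.resize(b,(400,300))])); cv2.imwrite('pics/m9b.png',cv2.resize(c,(640,480)))
E
```

```text
(no output)
```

View pics/m9.png

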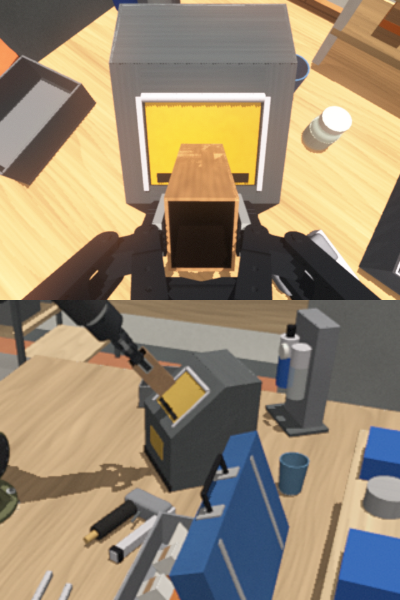

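View pics/m9b.png

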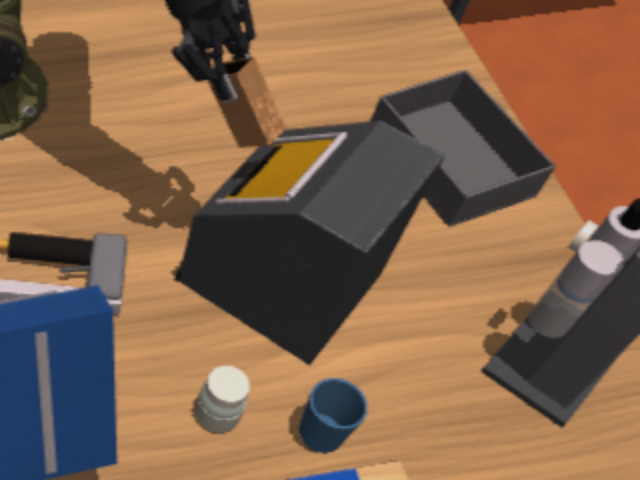

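```bash
python3 - <<'E'
from bin import *
from rig import bot
bot.servo_line(list(M-.06*z),rate=.12); f0=np.array(bot.read_ft_force())
r=bot.servo_line(list(M+.08*z),rate=.08,contact_N=15)
d=(np.array(bot.read_tcp_pos())-M)@z
print(r,'depth',d,bot.read_clock(),bot.read_width(),np.round(np.array(bot.read_ft_force())-f0,1))
for n in('wrist','side','scene'):
    im=bot.capture(n); cv2.imwrite(f'pics/{n}10.png',im[:,:,::-1])
a=cv2.imread('pics/wrist10.png');b=cv2.imread('pics/side10.png')[60:300,180:500]
cv2.imwrite('pics/m10.png',np.vstack([cv2.resize(a,(400,300)),cv2.resize(b,(400,300))]))
E
```

```text
False depth 0.07973550376274945 23.2833 0.03973782449920558 [-0.2 -0.4 -1.5]
```

View pics/m10.png

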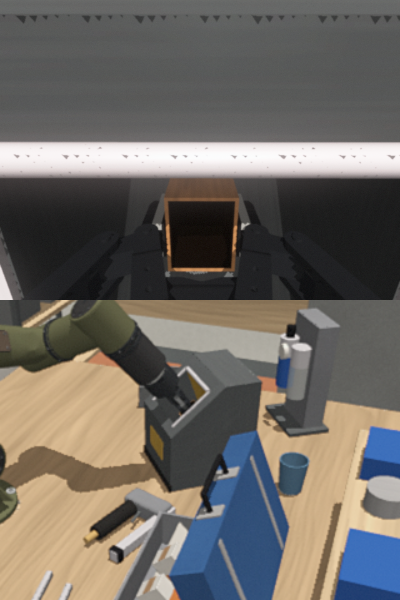

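```bash
python3 - <<'E'
from bin import *
from rig import bot
r=bot.servo_line(list(M+.09*z),rate=.06,contact_N=10)
print(r,(np.array(bot.read_tcp_pos())-M)@z,np.round(bot.read_ft_force(),1))
bot.set_gripper(.065); bot.wait(.5)
im=bot.capture('wrist'); cv2.imwrite('pics/w11.png',im[:,:,::-1])
bot.servo_line(list(M-.03*z),rate=.15)
bot.servo_line(list(M-.12*z),rate=.2)
print(bot.read_clock(),np.round(bot.read_ft_force(),1))
bot.wait(.5)
for n in('wrist','side','scene'):
    im=bot.capture(n); cv2.imwrite(f'pics/{n}12.png',im[:,:,::-1])
a=cv2.imread('pics/w11.png');b=cv2.imread('pics/wrist12.png')
cv2.imwrite('pics/m12.png',np.vstack([cv2.resize(a,(400,300)),cv2.resize(b,(400,300))]))
E
```

```text
True 0.09017593899315669 [ 1.6 -2.8 -0.2]
26.1417 [ 0.2 -0.3 -1. ]
```

View pics/m12.png

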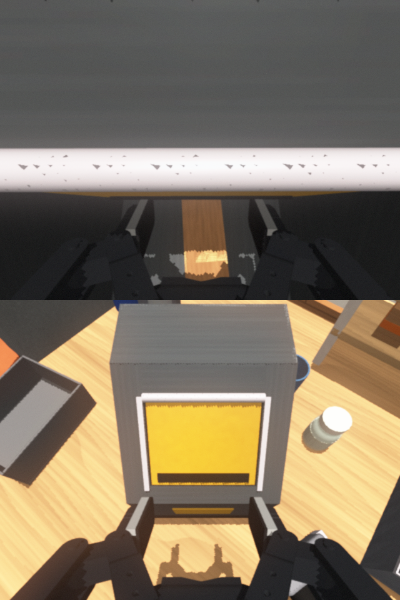

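View pics/side12.png

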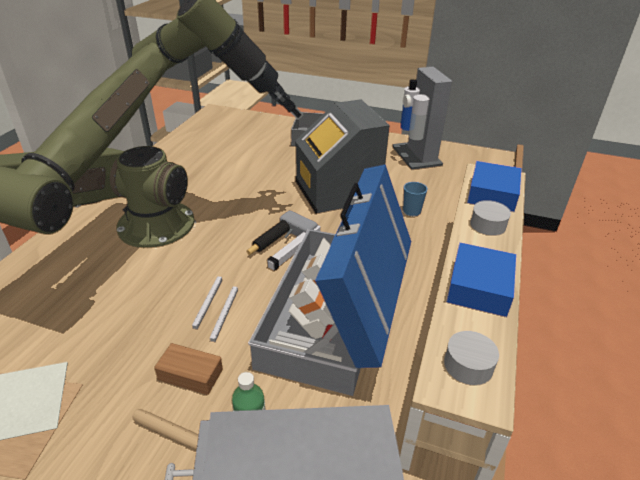

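View pics/scene12.png

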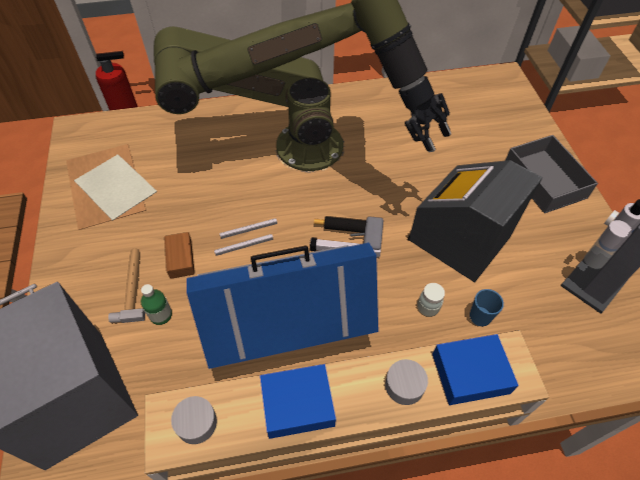

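```bash
python3 - <<'E'
import cv2,numpy as np
from rig import bot
a=cv2.imread('pics/s6b.png').astype(int);b=cv2.imread('pics/side12.png').astype(int)
d=np.abs(a-b).max(2);print('lid',(d[200:370,360:405]>25).sum(),'knob',(d[310:350,320:335]>25).sum())
a=cv2.imread('pics/s8.png').astype(int);d=np.abs(a-b).max(2);print('flap',(d[115:160,302:348]>40).sum())
a=cv2.imread('pics/scene12.png').astype(int);c=cv2.imread('pics/sc8.png').astype(int);d=np.abs(a-c).max(2);print('flap scene',(d[160:205,428:498]>40).sum())
bot.close_job();print(bot.read_clock())
E
```

```text
lid 0 knob 0
flap 0
flap scene 0
the job is handed in; nothing more can be done
the job is handed in; nothing more can be done
```

The empty carton is in the waste bin, the lid stands on its locked stay, and the job was handed in at about 27 s of the 69 s allowed.

**What I did:** I raised the lid by its handle and pressed the red knob against its stop. I then let go and checked that the lid stayed put. After that I took the brown carton from its place at y = 135 mm and pushed it square through the flap until its open end was about 50 mm past the face. I released it there and backed out.

**Last checks:**
- **Lid and stay:** the lid and knob showed no pixel change from just after locking to the end, about 13 s later.
- **Carton:** the camera showed it sliding down inside the bin after release. I did not see where it came to rest.
- **Flap:** it matches its shut picture in both fixed cameras.
- **Everything else:** the full cartons are in the rack in the last side view, and nothing on the table looks moved. The gripper was clear of everything when I handed in.

**Disagreements:**
- The knob press stopped on its force limit about 8 mm short of a target set slightly beyond the stop. I took that as the stop, and the motionless lid bears it out.
- The final push into the bin reported contact at its end point with only about 3 N showing. The carton was at full depth, so I carried on.

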